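Unstack the bench supplies onto their own rests

ROBOT

A 6-joint arm with a two-finger parallel gripper is mounted at the origin on the work surface; the furniture and walls round the work are solid. World frame = base frame: x ahead of the robot, y to its left, z up, the work surface at z = 0. Lengths are in m, angles in degrees, forces in N, time in s.
With the tool pointing down it reaches from about 0.325 to 0.85 m from the base axis. Payload 15.5 kg.
Tool frame: the origin (TCP) lies at the very end of the fingers, on their centre line; the grasp point (between the pads) lies arm.grip_depth behind it (arm.grip_depth is the distance from the TCP to the grasp point, in m); z points along the fingers, y is the direction in which the jaws open and shut (so a half turn about z gives the same grasp; the last joint's range is limited). The gripper opens to 91 mm and grips with 3 to 60 N. Pads are 32 mm wide; open, the fingers measure 118 mm over their backs; the gripper's body (76 mm by 178 mm) begins 60 mm behind the grasp point.
Start: joints at [70.56, 28.281, 77.091, -0, 74.628, -5.472], TCP at [0.151, 0.607, 0.185] pointing down, gripper open.
Joint ranges: [-166.48, 166.48], [-47.26, 123.95], [12.59, 153.08], [-70.14, 250.14], [6.76, 159.57], [-176.63, 176.63]. Speed limits (degrees/s): [108.29, 108.29, 147.25, 172.46, 172.46, 172.46].

INTERFACE

Orientations are given as a 3x3 rotation matrix whose columns are the frame's x, y, z axes.
In Python, from rig import arm gives the robot as it stands. Calls block until the motion is done:
- arm.move_to(position, orientation): joint-space move of the TCP to a pose.
- arm.move_l(position, orientation=None, feed=0.15): straight line of the TCP; orientation=None keeps the orientation; feed is the mean speed in m/s.
- arm.move_joints(angles): joint-space move.
- arm.grip(opening): finger opening in m; the grip force is fixed at half the most; returns when the fingers have stopped.
- arm.sleep(seconds).
- arm.solve_ik(position, orientation): joint angles nearest the present ones, or None.
- arm.snapshot(name): name is "scene" or "top" or "wrist"; returns the picture (384x512x3 uint8, red, green, blue); there is no depth.
- arm.get_calibration(name): a dict with "intrinsics" (3x3 intrinsics, pixels), "cam_to_world" (4x4, takes a point from camera to world coordinates). Camera axes: x right, y down, z forward; pixel columns grow to the right and rows downward; lengths in m; the calibration is good to about 2 mm. A picture is of the moment at which its call begins: read the wrist's pose just before it. get_calibration takes no time and is no camera call; for the wrist camera it gives the pose at the moment of the call.
A pose or a line that the arm cannot do raises arm.Unreachable and nothing moves.
- arm.sign_off(): hands the job in, once; it reports no verdict.
Readings, each from a call of its own:
- arm.current_t(): time.
- arm.current_joint_positions(): joint angles.
- arm.current_dq(): joint speeds.
- arm.current_tau(): joint torques, N m.
- arm.current_ee_pos(): TCP position.
- arm.current_tool_rot(): TCP orientation.
- arm.current_force(): force on the tool from outside, world axes, zero at the start.
- arm.current_torque(): the same for the moment, N m.
- arm.current_width(): finger opening in m.
Only numpy, scipy, OpenCV 4.12 (cv2) and the standard library are available. Lean on these libraries where they do the work, as an engineer would, in place of code of your own. Each camera call takes 0.05 s, during which the arm holds its last target.

TASK

The goldsmith's supplies have been piled up in two stacks: a grey abrasive block on a flat white box on an upturned aluminium cup, and a green polishing disc on a glue jar. Take both stacks apart and set each of the five things flat on the wooden rest whose dark inlay has its own outline, centred on the inlay, with the two oblong things lying along theirs (either way round). Do not tip over the glue jar or the cup on the way.

Things in the scene. Friction and masses are not known exactly. Their poses are not given: they have to be found in the camera images.
- cup: Spun aluminium cup standing upside down (closed, flat top), a round cylinder 57 mm in diameter, 48 mm high; bottom of the taller stack. Origin at the centre of its underside, z up.
- point_box: Flat white box with dark slots in its top, 40 x 53 x 14 mm (x, y, z), lid fixed shut; lies on the cup. Origin at the centre of its underside, y along its 53 mm, z up.
- gum_block: Grey abrasive block, 20 x 50 x 12 mm (x, y, z); lies on top of the point box. Origin at the centre of its underside, y along its 50 mm, z up.
- glue_pot: Round amber glue jar with a black cap (fixed on), 42 mm in diameter, 54 mm high; bottom of the lower stack. Origin at the centre of its underside, z up.
- tape_disc: Dull green flat round polishing disc, 32 mm in diameter, 10 mm thick; lies on the cap of the glue jar. Origin at the centre of its underside, z up.
- rest_cup: Fixed wooden rest, 8 mm thick, lying on the bench, with a dark inlay flush in its top that shows the outline of the thing it is made for: the largest round one, a disc 81 mm across with a round inlay of 57 mm, for the cup. Origin at the centre of its underside, z up; its top is at z = 8 mm.
- rest_pot: Fixed wooden rest, 8 mm thick, lying on the bench, with a dark inlay flush in its top that shows the outline of the thing it is made for: the middle round one, a disc 66 mm across with a round inlay of 42 mm, for the glue jar. Origin at the centre of its underside, z up; its top is at z = 8 mm.
- rest_disc: Fixed wooden rest, 8 mm thick, lying on the bench, with a dark inlay flush in its top that shows the outline of the thing it is made for: the smallest round one, a disc 56 mm across with a round inlay of 32 mm, for the green disc. Origin at the centre of its underside, z up; its top is at z = 8 mm.
- rest_box: Fixed wooden rest, 8 mm thick, lying on the bench, with a dark inlay flush in its top that shows the outline of the thing it is made for: the wide rectangular one, 64 x 77 mm (x, y) with an inlay of 40 x 53 mm, for the white box. Origin at the centre of its underside, y along its long side, z up; its top is at z = 8 mm.
- rest_gum: Fixed wooden rest, 8 mm thick, lying on the bench, with a dark inlay flush in its top that shows the outline of the thing it is made for: the narrow rectangular one, 44 x 74 mm (x, y) with an inlay of 20 x 50 mm, for the grey block. Origin at the centre of its underside, y along its long side, z up; its top is at z = 8 mm.

How it is judged:
By the outcome, as a careful person would: the job done as asked, in the order asked, and still so for the second after the job is handed in, with the robot touching nothing.
It also fails if it takes over 144 s, if anything falls off the work surface, if the arm or the gripper's body presses on something with over 40 N, if the wrist force passes 120 N, or if a joint passes its speed limit or range.

## Working session

There is one attempt and no reset: what is moved stays moved. The work goes in short steps, each a Python script; the robot and the scene stay as the last script left them, time stands still between calls to the robot, and variables do not carry over. Pictures are saved under pics/ and viewed, and the job is handed in when it is done.

```bash
ls; mkdir -p pics; python3 - <<'E'
from rig import arm
import cv2
for n in ("scene","top","wrist"):
    c=arm.get_calibration(n); print(n,c["intrinsics"],c["cam_to_world"])
    im=arm.snapshot(n); cv2.imwrite(f"pics/{n}0.png",im[:,:,::-1])
print(arm.current_t(),arm.grip_depth,arm.current_tool_rot(),arm.current_width())
E
```

```text
pics
scene [[479.34000672   0.         250.48951507]
 [  0.         479.34000672 190.80426952]
 [  0.           0.           1.        ]] [[-0.82591142  0.47616939 -0.3018825   0.79639248]
 [ 0.56378479  0.70144363 -0.4360316   0.28894994]
 [ 0.00412866 -0.53032024 -0.84778735  0.83258441]
 [ 0.          0.          0.          1.        ]]
top [[356.46602341   0.         255.09342066]
 [  0.         356.46602341 188.23280459]
 [  0.           0.           1.        ]] [[-0.01076938 -0.99711887  0.07508654  0.47783293]
 [-0.99983145  0.00962121 -0.01563636 -0.08994236]
 [ 0.01486888 -0.07524228 -0.99705442  0.91670362]
 [ 0.          0.          0.          1.        ]]
wrist [[288.72043353   0.         258.39960441]
 [  0.         288.72043353 194.94327607]
 [  0.           0.           1.        ]] [[ 0.2421403   0.94018452  0.23962709  0.08335481]
 [ 0.97023932 -0.23414675 -0.06173297  0.62366712]
 [-0.00193248  0.24744367 -0.96890035  0.38482577]
 [ 0.          0.          0.          1.        ]]
0.15 0.0188 [[-9.70414843e-01  2.41443460e-01 -2.97771632e-04]
 [ 2.41443634e-01  9.70414418e-01 -9.10060912e-04]
 [ 6.92336292e-05 -9.55031682e-04 -9.99999542e-01]] 0.09111002908241675
```

View pics/scene0.png

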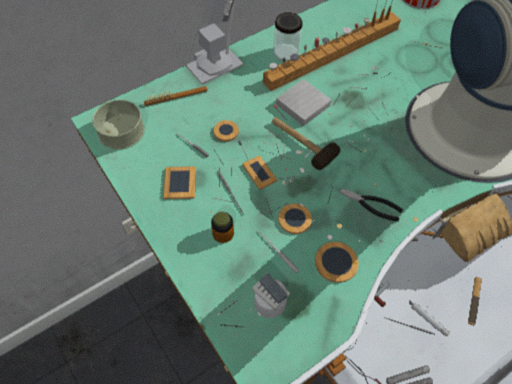

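View pics/top0.png

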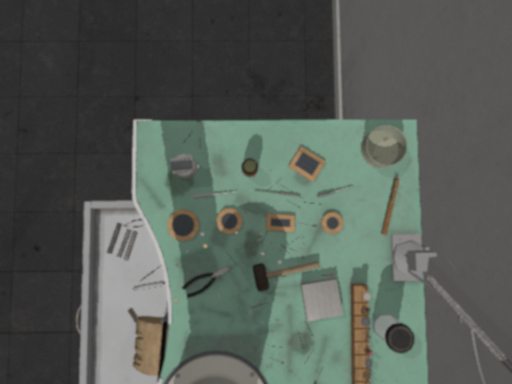

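View pics/wrist0.png

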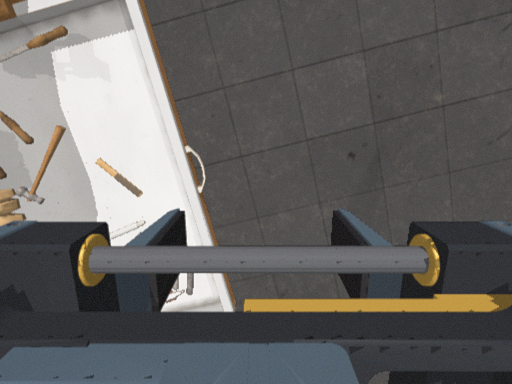

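```bash
python3 - <<'E'
import cv2
t=cv2.imread("pics/top0.png");s=cv2.imread("pics/scene0.png")
cv2.imwrite("pics/top0z.png",cv2.resize(t[130:250,160:360],None,fx=4,fy=4,interpolation=cv2.INTER_CUBIC))
cv2.imwrite("pics/scene0z.png",cv2.resize(s[110:330,155:375],None,fx=2.7,fy=2.7,interpolation=cv2.INTER_CUBIC))
E
```

```text
(no output)
```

View pics/top0z.png

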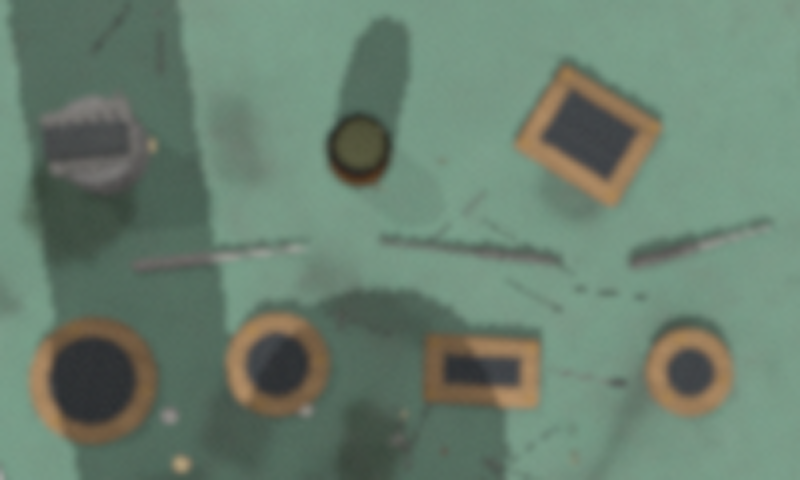

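View pics/scene0z.png

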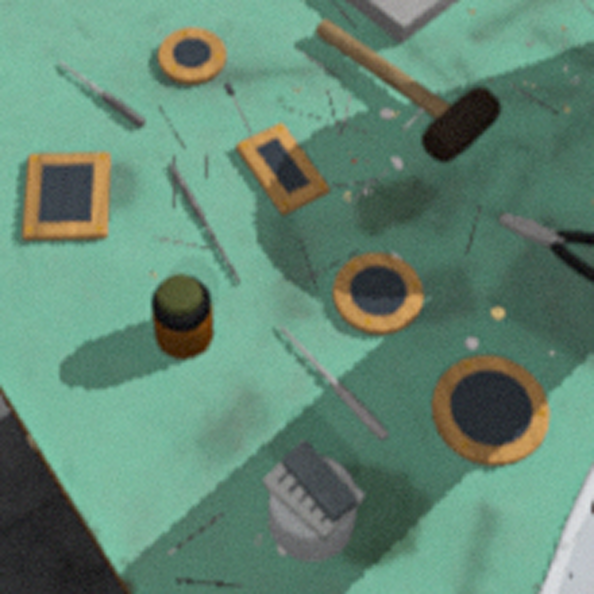

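```bash
cat > hlp.py <<'E'
import numpy as np, cv2
from rig import arm
def ray(cal,uv):
    K=np.array(cal["intrinsics"]);T=np.array(cal["cam_to_world"])
    d=T[:3,:3]@np.linalg.solve(K,[uv[0],uv[1],1.]);return T[:3,3],d
def onplane(cal,uv,z):
    o,d=ray(cal,uv);return (o+d*(z-o[2])/d[2])
def polyplane(cal,pts,z):
    return np.array([onplane(cal,p,z)[:2] for p in pts])
def inlays(im,cal,z=0.008,minA=60):
    """rests: orange wood ring, with dark interior contour. im RGB"""
    hsv=cv2.cvtColor(im,cv2.COLOR_RGB2HSV)
    wood=cv2.inRange(hsv,(8,90,60),(25,255,255))
    cs,h=cv2.findContours(wood,cv2.RETR_CCOMP,cv2.CHAIN_APPROX_NONE)
    out=[]
    if h is None: return out
    for i,c in enumerate(cs):
        if h[0][i][3]<0: continue          # holes only
        if cv2.contourArea(c)<minA*0.5: continue
        par=cs[h[0][i][3]]
        P=polyplane(cal,c[:,0].astype(float),z).astype(np.float32)
        Q=polyplane(cal,par[:,0].astype(float),z).astype(np.float32)
        (r,rs,ra)=cv2.minAreaRect(P*1000);(q,qs,qa)=cv2.minAreaRect(Q*1000)
        m=cv2.moments((P*10000).reshape(-1,1,2));mq=cv2.moments((Q*10000).reshape(-1,1,2))
        out.append(dict(px=c[:,0].mean(0).round(1),inl=(m['m10']/m['m00']/10,m['m01']/m['m00']/10),isz=rs,ia=ra,
            out=(mq['m10']/mq['m00']/10,mq['m01']/mq['m00']/10),osz=qs,oa=qa))
    return out
def save(n,im): cv2.imwrite(f"pics/{n}.png",im[:,:,::-1])
E
python3 - <<'E'
from hlp import *
np.set_printoptions(precision=1,suppress=True)
for n in("top","scene"):
    im=cv2.imread(f"pics/{n}0.png")[:,:,::-1].copy()
    print(n)
    for o in inlays(im,arm.get_calibration(n)):
        if max(o['osz'])<120: print({k:np.round(v,1) for k,v in o.items()})
E
```

```text
top
{'px': array([280. , 222.2]), 'inl': array([ 459. , -166.4]), 'isz': array([56. , 25.3]), 'ia': np.float64(89.4), 'out': array([ 459.3, -166.5]), 'osz': array([70.1, 39.6]), 'oa': np.float64(86.4)}
{'px': array([332.1, 222.6]), 'inl': array([ 456.4, -299.3]), 'isz': array([33.9, 34.5]), 'ia': np.float64(43.8), 'out': array([ 457.1, -298.2]), 'osz': array([48.8, 48.2]), 'oa': np.float64(89.3)}
{'px': array([182.6, 224.6]), 'inl': array([455.7,  79.8]), 'isz': array([60.7, 60.4]), 'ia': np.float64(89.4), 'out': array([455.9,  79.6]), 'osz': array([75.8, 73. ]), 'oa': np.float64(89.4)}
{'px': array([228.9, 220.6]), 'inl': array([464.6, -36.7]), 'isz': array([44.9, 44.6]), 'ia': np.float64(44.6), 'out': array([464.7, -36.5]), 'osz': array([60.9, 58.1]), 'oa': np.float64(89.4)}
{'px': array([306.8, 163.1]), 'inl': array([ 609.9, -238.2]), 'isz': array([58.1, 46.2]), 'ia': np.float64(57.0), 'out': array([ 609.2, -237.7]), 'osz': array([72.7, 60.5]), 'oa': np.float64(57.0)}
scene
{'px': array([336.5, 260.6]), 'inl': array([456.4,  80.9]), 'isz': array([57.5, 58.1]), 'ia': np.float64(6.2
[... 171 characters left out ...]
, 'ia': np.float64(55.8), 'out': array([466.9, -34.6]), 'osz': array([65.7, 63.3]), 'oa': np.float64(13.7)}
{'px': array([179.2, 181.1]), 'inl': array([ 610.4, -237.4]), 'isz': array([54.3, 43.8]), 'ia': np.float64(56.3), 'out': array([ 611.5, -234.8]), 'osz': array([76.3, 63.4]), 'oa': np.float64(56.5)}
{'px': array([259.4, 170.9]), 'inl': array([ 459.8, -165.7]), 'isz': array([52.7, 22.5]), 'ia': np.float64(86.6), 'out': array([ 461.4, -163.7]), 'osz': array([73.2, 43.3]), 'oa': np.float64(86.2)}
{'px': array([225.5, 129. ]), 'inl': array([ 457.5, -298.9]), 'isz': array([32.7, 33.5]), 'ia': np.float64(5.0), 'out': array([ 459.3, -295.8]), 'osz': array([53.6, 53.2]), 'oa': np.float64(55.9)}
```

```bash
cat >> hlp.py <<'E'
def R(yaw):
    """tool down, jaws (tool y) at yaw degrees from world x"""
    a=np.radians(yaw);y=np.array([np.cos(a),np.sin(a),0]);z=np.array([0,0,-1.]);x=np.cross(y,z)
    return np.column_stack([x,y,z])
E
python3 - <<'E'
from hlp import *
print(R(90))
arm.move_to([0.645,0.0,0.26],R(90))
print(arm.current_t(),arm.current_ee_pos(),arm.current_joint_positions())
import pickle
c=arm.get_calibration("wrist");im=arm.snapshot("wrist");save("w1",im);pickle.dump(c,open("w1.pkl","wb"))
E
```

```text
[[-1.000000e+00  6.123234e-17  0.000000e+00]
 [ 6.123234e-17  1.000000e+00  0.000000e+00]
 [ 0.000000e+00  0.000000e+00 -1.000000e+00]]
2.9167 [0.64492054 0.00079478 0.25994094] [-5.23768563e+00  2.67140709e+01  6.78011001e+01  9.73665847e-03
  8.54930665e+01 -9.52845973e+01]
```

View pics/w1.png

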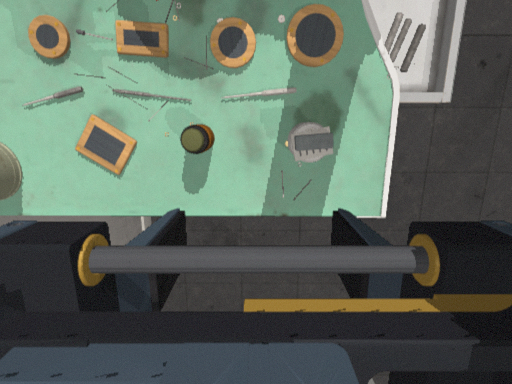

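The wrist view shows everything: rests at the top (cup 315,35; pot 233,43; gum 142,38; disc 49,37; box 106,144), jar with disc at (197,139), cup stack at (311,142). I'll measure with masks.

```bash
python3 - <<'E'
from hlp import *
import pickle
c=pickle.load(open("w1.pkl","rb"))
im=cv2.imread("pics/w1.png")[:,:,::-1].copy()
for o in inlays(im,c):
    if max(o['osz'])<120: print({k:np.round(v,1) for k,v in o.items()})
t=cv2.imread("pics/top0.png")
a=cv2.resize(im[100:185,165:345,::-1],None,fx=4.4,fy=4.4,interpolation=cv2.INTER_CUBIC)
cv2.imwrite("pics/w1z.png",a)
hsv=cv2.cvtColor(im,cv2.COLOR_RGB2HSV)
for uv in [(194,139),(205,130),(310,142),(295,135),(300,155),(330,150),(315,142)]: print(uv,hsv[uv[1],uv[0]],im[uv[1],uv[0]])
E
```

```text
{'px': array([104. , 144.7]), 'inl': array([ 611.3, -238.3]), 'isz': array([55.6, 42.8]), 'ia': np.float64(57.2), 'out': array([ 610.8, -236.1]), 'osz': array([76.5, 63.6]), 'oa': np.float64(56.9)}
{'px': array([140.8,  37.8]), 'inl': array([ 460.6, -166.3]), 'isz': array([52.4, 22.3]), 'ia': np.float64(86.0), 'out': array([ 461.5, -165.1]), 'osz': array([72.5, 43.1]), 'oa': np.float64(86.0)}
{'px': array([232.5,  41.8]), 'inl': array([466. , -36.2]), 'isz': array([42.7, 43.9]), 'ia': np.float64(41.2), 'out': array([466.7, -36. ]), 'osz': array([64.1, 64.4]), 'oa': np.float64(28.8)}
{'px': array([46.9, 35.9]), 'inl': array([ 458.1, -299.4]), 'isz': array([33.4, 33.4]), 'ia': np.float64(42.3), 'out': array([ 459.1, -297.1]), 'osz': array([57.1, 54. ]), 'oa': np.float64(90.0)}
{'px': array([315. ,  34.9]), 'inl': array([457.1,  81.1]), 'isz': array([58.8, 57.6]), 'ia': np.float64(49.7), 'out': array([457.8,  80.4]), 'osz': array([79.7, 78.3]), 'oa': np.float64(1.4)}
(194, 139) [ 30  94 108] [108 108  68]
(205, 130) [ 16 168  91] [91 63 31]
(310, 142) [110   8 101] [ 98  99 101]
(295, 135) [ 20  13 116] [116 114 110]
(300, 155) [ 40   8 100] [ 99 100  97]
(330, 150) [ 18  17 152] [152 148 142]
(315, 142) [90  5 97] [95 97 97]
```

View pics/w1z.png

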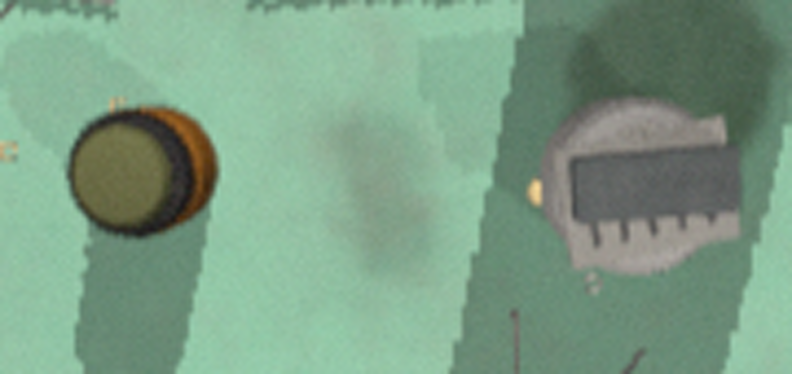

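```bash
python3 - <<'E'
from hlp import *
import pickle
cw=pickle.load(open("w1.pkl","rb"))
V=[("top0",arm.get_calibration("top"),(183,165),(250,166)),("scene0",arm.get_calibration("scene"),(274,288),(222,219)),("w1",cw,(311,142),(194,139))]
tiles=[]
for n,c,g,d in V:
    im=cv2.imread(f"pics/{n}.png")[:,:,::-1].copy()
    b=cv2.GaussianBlur(im,(3,3),0)
    hsv=cv2.cvtColor(b,cv2.COLOR_RGB2HSV)
    rb=b[:,:,0].astype(int)-b[:,:,2]
    for name,m,pt,z in (("gum",((hsv[:,:,1]<70)&(rb<3)&(hsv[:,:,2]<125)&(hsv[:,:,2]>30)&(abs(b[:,:,1].astype(int)-b[:,:,2])<12)).astype(np.uint8)*255,g,0.074),
                      ("disc",cv2.inRange(hsv,(22,70,45),(48,255,200)),d,0.064)):
        x0,y0=pt[0]-28,pt[1]-28
        k=np.zeros_like(m);k[y0:y0+56,x0:x0+56]=m[y0:y0+56,x0:x0+56]
        k=cv2.morphologyEx(k,cv2.MORPH_OPEN,np.ones((3,3),np.uint8))
        cs,_=cv2.findContours(k,cv2.RETR_EXTERNAL,cv2.CHAIN_APPROX_NONE)
        if not cs: print(n,name,"none");continue
        cc=max(cs,key=cv2.contourArea)
        P=polyplane(c,cc[:,0].astype(float),z).astype(np.float32)*1000
        mo=cv2.moments((P*10).reshape(-1,1,2));r=cv2.minAreaRect(P)
        print(n,name,cc[:,0].mean(0).round(1),np.round([mo['m10']/mo['m00']/10,mo['m01']/mo['m00']/10],1),np.round(r[0],1),np.round(r[1],1),round(r[2],1))
        cr=im[y0:y0+56,x0:x0+56,::-1].copy();ov=cr.copy();cv2.drawContours(ov,[cc-np.array([x0,y0])],-1,(0,0,255),1)
        tiles.append(cv2.resize(np.vstack([cr,ov]),None,fx=2.3,fy=4.5,interpolation=cv2.INTER_NEAREST))
cv2.imwrite("pics/masks1.png",np.hstack(tiles))
E
```

```text
top0 gum [179.3 164.2] [599.4  75.2] [600.8  74.7] [52.4 28.7] 89.5
top0 disc [249.8 165.8] [596.8 -90.8] [597.1 -90.4] [21.7 21.9] 89.5
scene0 gum [270.6 298.3] [608.8  86.1] [610.8  86. ] [73.3 54.2] 43.0
scene0 disc [221.5 219. ] [600.7 -86.2] [600.7 -87.4] [27.  29.4] 55.8
w1 gum [313.9 141.3] [601.3  73.9] [601.3  73.5] [19.3 49. ] 3.6
w1 disc [192.3 139.4] [599.5 -88.3] [599.5 -88.2] [28.4 30.8] 87.3
```

View pics/masks1.png

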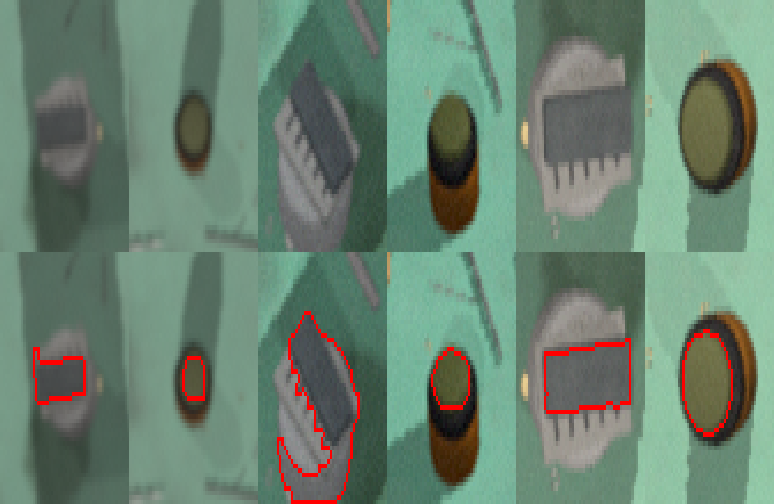

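```bash
cat >> hlp.py <<'E'
def solve(p,yaw):
    """pick the yaw (mod 180) with the smallest joint move"""
    q0=np.array(arm.current_joint_positions());best=None
    for k in (-180,0,180):
        q=arm.solve_ik(list(p),R(yaw+k))
        if q is None: continue
        q=np.array(q);m=abs(q-q0).max()
        if best is None or m<best[0]: best=(m,yaw+k,q)
    return best
def st(tag=""):
    print(tag,"t",round(arm.current_t(),2),"p",np.round(np.array(arm.current_ee_pos())*1000,1),"F",np.round(arm.current_force(),1),"w",round(arm.current_width()*1000,1))
def above(x,y,yaw,z):
    b=solve([x,y,z],yaw);arm.move_to([x,y,z],R(b[1]));st("above");return b[1]
E
python3 - <<'E'
from hlp import *
arm.grip(0.05)
y=above(0.6013,0.0737,3.6,0.12); print(y, arm.current_joint_positions())
arm.move_l([0.6013,0.0737,0.0642],R(y),feed=0.08); st("down")
c=arm.get_calibration("wrist");save("w2",arm.snapshot("wrist"))
save("s2",arm.snapshot("scene")[200:340,190:360].repeat(3,0).repeat(3,1))
E
```

```text
above t 5.24 p [601.6  73.6 120.3] F [ 0.4  0.5 -0.1] w 50.0
3.6 [ 1.32973323e+00  3.05621401e+01  8.42320663e+01 -3.17393405e-03
  6.51757806e+01 -2.32229954e+00]
down t 6.09 p [601.6  73.7  64.5] F [-0.3  0.1 -0.2] w 49.8
```

View pics/w2.png

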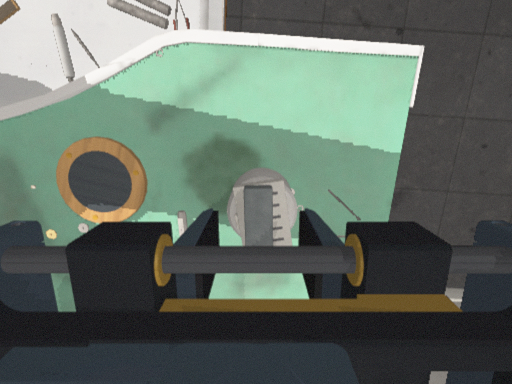

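View pics/s2.png

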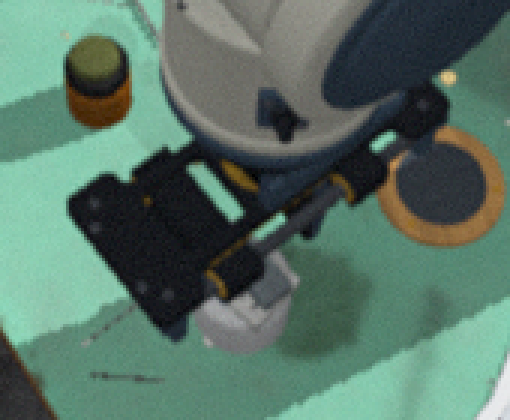

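```bash
python3 - <<'E'
from hlp import *
arm.grip(0.0); st("grip")
y=3.6
arm.move_l([0.6013,0.0737,0.14],R(y),feed=0.12); st("up")
import pickle
G=(0.4599,-0.1661)
y2=above(*G,86.3-90,0.10); print(y2)
arm.move_l([*G,0.0122],R(y2),feed=0.06); st("down")
E
```

```text
grip t 7.04 p [601.3  73.7  64.2] F [ 0.3 -0.8 -0.6] w 0.7
up t 7.83 p [600.9  73.7 139.4] F [-0.7  0.2 -1. ] w 0.2
above t 8.91 p [ 460.7 -165.7  100.1] F [-0.  -0.4  0.5] w 0.3
-3.700000000000003
down t 10.53 p [ 460.1 -166.2   12.5] F [-0.2  0.6  0.5] w 0.3
```

The grip closed on nothing (0.7 mm), so I should have stopped there. I'll look at what happened.

```bash
python3 - <<'E'
from hlp import *
import pickle
arm.move_l([0.4599,-0.1661,0.15],feed=0.2)
arm.move_to([0.645,0.0,0.26],R(90)); st()
c=arm.get_calibration("wrist");im=arm.snapshot("wrist");save("w3",im);pickle.dump(c,open("w3.pkl","wb"))
cv2.imwrite("pics/w3z.png",cv2.resize(im[100:185,165:345,::-1],None,fx=4.4,fy=4.4,interpolation=cv2.INTER_CUBIC))
s=arm.snapshot("scene");save("s3",s);cv2.imwrite("pics/s3z.png",cv2.resize(s[180:330,190:360,::-1],None,fx=4,fy=4,interpolation=cv2.INTER_CUBIC))
E
```

```text
t 12.56 p [ 6.443e+02 -5.000e-01  2.588e+02] F [-0.7 -0.4 -0.3] w 0.6
```

View pics/w3z.png

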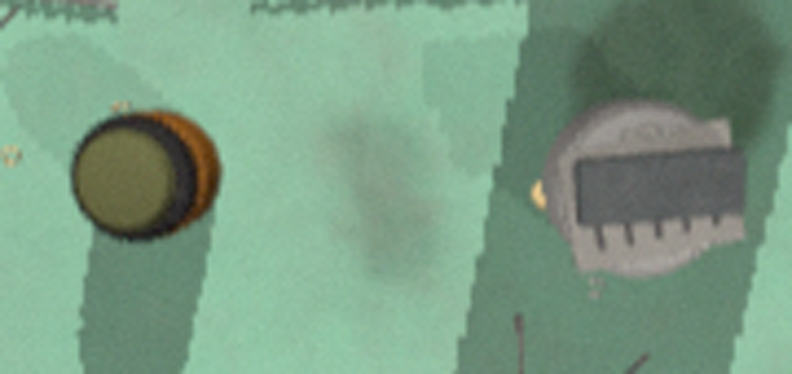

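View pics/s3z.png

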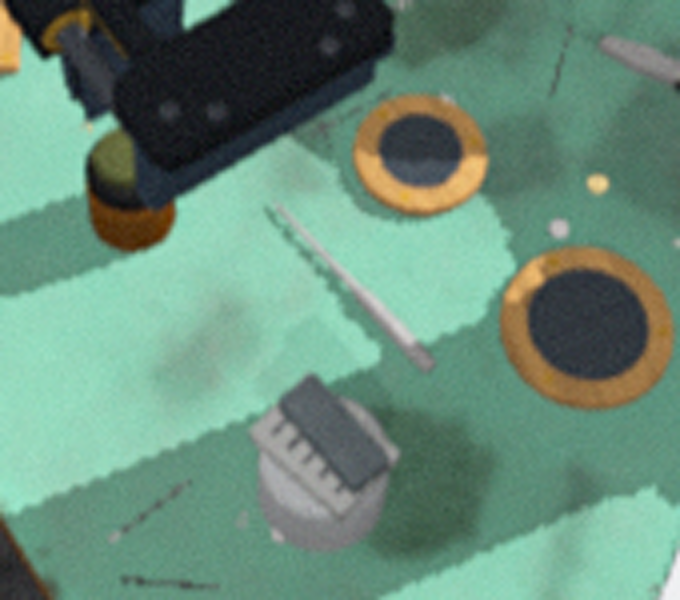

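```bash
python3 - <<'E'
from hlp import *
import pickle
c=pickle.load(open("w3.pkl","rb"));T=np.array(c["cam_to_world"]);K=np.array(c["intrinsics"])
im=cv2.imread("pics/w3.png")
p=np.array(arm.current_ee_pos());Rt=np.array(arm.current_tool_rot())
for dz in (-0.0,-0.0188,-0.06):
    for dx in (-.016,0,.016):
        q=p+Rt[:,2]*dz+Rt[:,0]*dx
        u=K@(T[:3,:3].T@(q-T[:3,3]));print(dz,dx,u[:2]/u[2],u[2]);cv2.circle(im,tuple(int(v) for v in u[:2]/u[2]),2,(0,0,255),-1)
cv2.imwrite("pics/w3m.png",cv2.resize(im[140:384,100:420],None,fx=2.4,fy=2.4))
E
```

```text
-0.0 -0.016 [257.56379059 239.74449834] 0.21522371159933848
-0.0 0 [257.53212725 219.39240256] 0.21127665794827424
-0.0 0.016 [257.49925832 198.26539753] 0.20732960429720998
-0.0188 -0.016 [257.45534137 250.68463791] 0.19700475592422775
-0.0188 0 [257.4184727 228.6355748] 0.1930577022731635
-0.0188 0.016 [257.38006502 205.66611048] 0.18911064862209923
-0.06 -0.016 [257.12969949 283.53473697] 0.1570781083808999
-0.06 0 [257.07482423 256.58344114] 0.15313105472983563
-0.06 0.016 [257.01704524 228.206011  ] 0.14918400107877136
```

View pics/w3m.png

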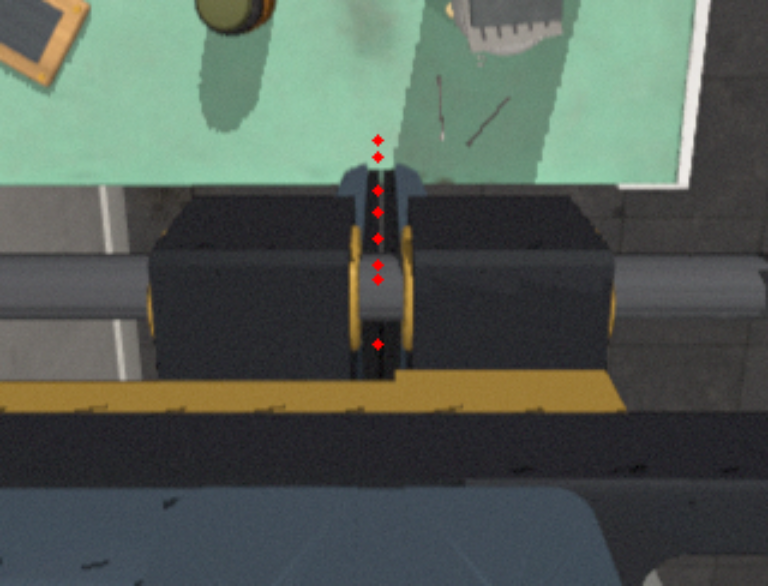

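```bash
python3 - <<'E'
from hlp import *
c=arm.get_calibration("scene");T=np.array(c["cam_to_world"]);K=np.array(c["intrinsics"])
im=cv2.imread("pics/s2.png")
p=np.array([.6016,.0737,.0645]);Rt=R(3.6)
for dy in (-.025,-.0385,.025,.0385):
  for dx in (-.016,.016):
    for dz,col in ((0,(0,0,255)),(-.0188,(0,255,255)),(-.03,(255,0,255))):
        q=p+Rt[:,2]*dz+Rt[:,0]*dx+Rt[:,1]*dy
        u=K@(T[:3,:3].T@(q-T[:3,3]));u=(u[:2]/u[2]-[190,200])*3;cv2.circle(im,tuple(int(v) for v in u),3,col,-1)
cv2.imwrite("pics/s2m.png",cv2.resize(im[100:400,50:450],None,fx=1.9,fy=1.9))
E
```

```text
(no output)
```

View pics/s2m.png

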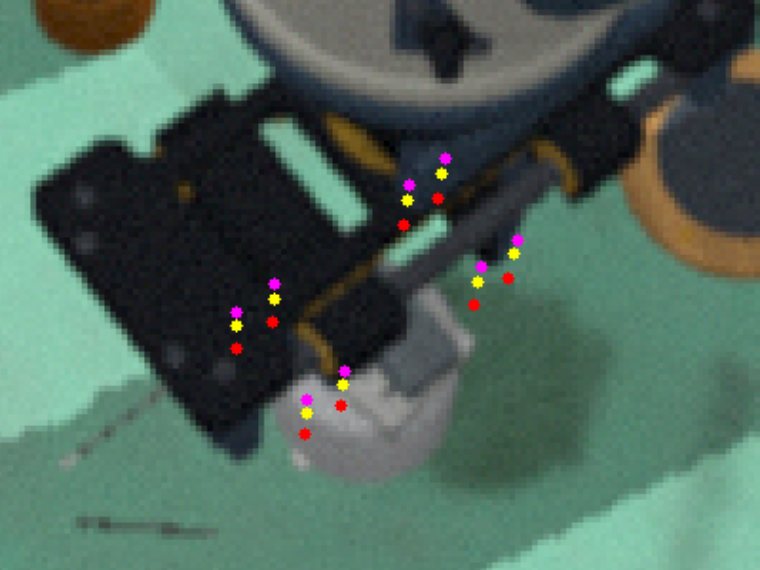

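The wrist and scene views both show the finger ends about 25–30 mm short of the reported TCP. I'll measure this by touching a clear patch of bench lightly.

```bash
python3 - <<'E'
from hlp import *
X,Y=0.60,-0.005
y=above(X,Y,0,0.04)
arm.move_l([X,Y,0.004],R(y),feed=0.1); st()
z=0.004
f0=np.array(arm.current_force())
while z>-0.036:
    z-=0.003
    arm.move_l([X,Y,z],R(y),feed=0.06)
    f=np.array(arm.current_force())-f0
    print(round(z*1000,1),np.round(np.array(arm.current_ee_pos())[2]*1000,1),np.round(f,1),round(arm.current_t(),2))
    if f[2]>4: break
s=arm.snapshot("scene");cv2.imwrite("pics/s4z.png",cv2.resize(s[180:330,190:360,::-1],None,fx=4,fy=4,interpolation=cv2.INTER_CUBIC))
E
```

```text
above t 14.1 p [600.5  -5.2  40.5] F [ 0.7 -0.4  0. ] w 0.3
 t 14.61 p [600.1  -5.    4.1] F [-0.1 -0.1 -0.5] w 0.8
1.0 1.3 [1.4 0.  0.1] 14.86
-2.0 -2.1 [0.2 0.8 0.2] 15.11
-5.0 -5.2 [-0.  -0.2  0.7] 15.36
-8.0 -8.2 [0.1 0.3 0.4] 15.61
-11.0 -11.2 [ 0.5 -0.3  1.2] 15.86
-14.0 -14.2 [0.7 0.6 1. ] 16.11
-17.0 -17.2 [-0.   1.   1.3] 16.36
-20.0 -20.2 [-0.3  0.4  0.1] 16.61
-23.0 -23.2 [ 0.  -0.3  0.3] 16.86
-26.0 -26.2 [ 0.5 -0.7  0.9] 17.11
-29.0 -29.0 [ 0.8 -0.4  2.6] 17.36
-32.0 -29.2 [-14.6   0.7  57.4] 17.61
```

View pics/s4z.png

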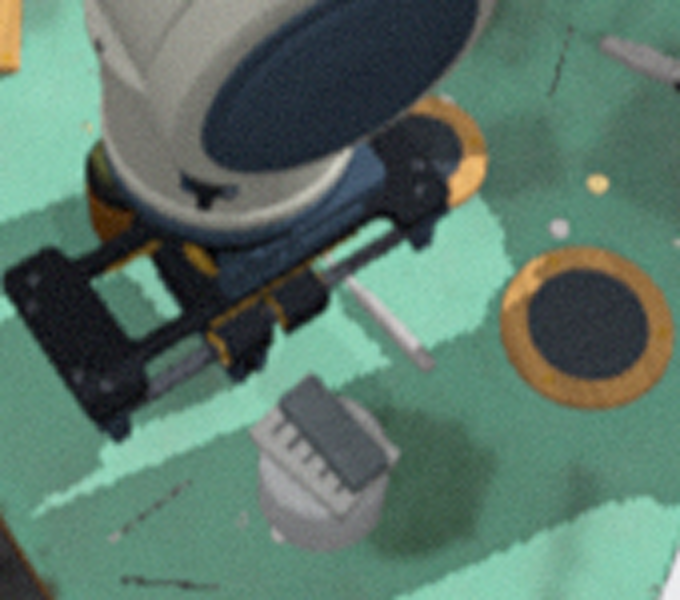

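```bash
python3 - <<'E'
from hlp import *
arm.move_l([0.6,-0.005,-0.02],feed=0.1)
c=arm.get_calibration("scene")
for uv in ((105,400),(118,438),(130,425),(148,385),(235,378),(265,360),(420,245)):
    px=(190+uv[0]/4,180+uv[1]/4)
    print(uv,[ (z,np.round(onplane(c,px,z)[:2]*1000).tolist()) for z in (0,.03,.05,.08)])
st()
E
```

```text
(105, 400) [(0, [661.0, -15.0]), (0.03, [666.0, -4.0]), (0.05, [669.0, 3.0]), (0.08, [674.0, 14.0])]
(118, 438) [(0, [666.0, 4.0]), (0.03, [670.0, 14.0]), (0.05, [673.0, 21.0]), (0.08, [678.0, 31.0])]
(130, 425) [(0, [658.0, 1.0]), (0.03, [663.0, 12.0]), (0.05, [666.0, 19.0]), (0.08, [671.0, 29.0])]
(148, 385) [(0, [640.0, -10.0]), (0.03, [646.0, 1.0]), (0.05, [650.0, 8.0]), (0.08, [655.0, 19.0])]
(235, 378) [(0, [605.0, 10.0]), (0.03, [612.0, 20.0]), (0.05, [617.0, 26.0]), (0.08, [624.0, 36.0])]
(265, 360) [(0, [589.0, 10.0]), (0.03, [596.0, 20.0]), (0.05, [601.0, 27.0]), (0.08, [609.0, 37.0])]
(420, 245) [(0, [494.0, 3.0]), (0.03, [505.0, 14.0]), (0.05, [512.0, 20.0]), (0.08, [523.0, 31.0])]
 t 17.93 p [600.3  -5.  -19.7] F [ 0.4  0.4 -0.9] w 0.6
```

The reported TCP lies 29 mm beyond the true fingertip: bench contact came at reported z = −29.0 mm, and the body height agrees. I'll correct z by that and redo the gum block.

```bash
cat >> hlp.py <<'E'
D=0.0290   # reported TCP lies D beyond real fingertip (measured by touch)
def go(x,y,z,yaw):      # true-tip height z, joint move
    b=solve([x,y,z-D],yaw);arm.move_to([x,y,z-D],R(b[1]));return b[1]
def lin(x,y,z,yaw,feed=0.12): arm.move_l([x,y,z-D],R(yaw),feed=feed)
E
python3 - <<'E'
from hlp import *
import sys
lin(0.6,-0.005,0.13,0,0.25)
arm.grip(0.05)
y=go(0.6013,0.0737,0.11,3.6)
lin(0.6013,0.0737,0.0642,y,0.08); st("down")
arm.grip(0.0); st("grip")
if arm.current_width()<0.015: sys.exit()
lin(0.6013,0.0737,0.13,y,0.1); st("up")
save("w5",arm.snapshot("wrist"))
E
```

```text
down t 20.57 p [601.5  73.6  35.4] F [-0.1  0.3  0.4] w 50.0
grip t 21.14 p [601.4  73.7  35.4] F [-0.3  1.2  3.2] w 19.5
up t 21.95 p [600.9  73.7 100.5] F [ 0.2 -0.  -2.6] w 19.4
```

View pics/w5.png

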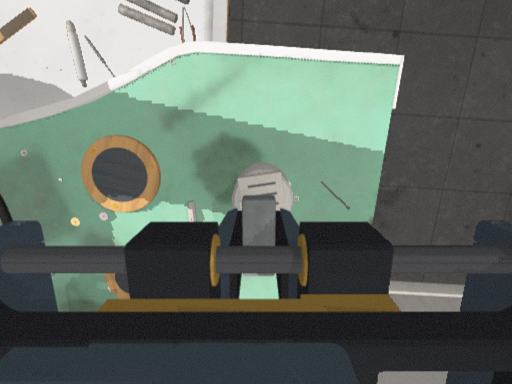

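```bash
python3 - <<'E'
from hlp import *
c=arm.get_calibration("wrist");p=np.array(arm.current_ee_pos());Rt=np.array(arm.current_tool_rot())
tipz=p[2]+D
im=cv2.imread("pics/w5.png")
cv2.imwrite("pics/w5z.png",cv2.resize(im[150:290,190:330],None,fx=4,fy=4,interpolation=cv2.INTER_CUBIC))
for uv in((259,196),(259,276)):
    for z in(tipz+.0098,tipz-.0022):
        print(uv,z,np.round(Rt[:,:2].T@(onplane(c,uv,z)-p)*1000,1))
E
```

```text
(259, 196) 0.13907109052145597 [27.8  0.1]
(259, 196) 0.12707109052145596 [24.6  0.1]
(259, 276) 0.13907109052145597 [-23.8   0.1]
(259, 276) 0.12707109052145596 [-30.7   0.1]
```

View pics/w5z.png

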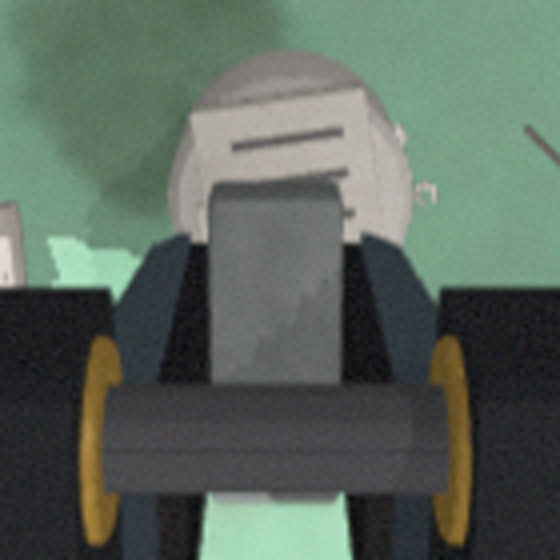

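```bash
python3 - <<'E'
from hlp import *
G=(0.4599,-0.1665)
y=go(*G,0.06,-3.7);st("above")
lin(*G,0.0125,y,0.08);arm.sleep(0.15);st("near")
lin(*G,0.0102,y,0.03);arm.sleep(0.1);st("down")
arm.grip(0.06);st("rel")
lin(*G,0.12,y,0.2)
y=go(0.645,0.0,0.289,90)
import pickle
c=arm.get_calibration("wrist");im=arm.snapshot("wrist");save("w6",im);pickle.dump(c,open("w6.pkl","wb"));st()
cv2.imwrite("pics/w6z.png",cv2.resize(im[0:190,0:400,::-1],None,fx=2,fy=2,interpolation=cv2.INTER_CUBIC))
cv2.imwrite("pics/w6zz.png",cv2.resize(im[95:190,250:370,::-1],None,fx=5,fy=5,interpolation=cv2.INTER_CUBIC))
E
```

```text
above t 23.11 p [ 460.8 -166.1   31.2] F [-0.4  0.3 -0.5] w 19.6
near t 24.0 p [ 460.2 -166.7  -16. ] F [-0.  -0.9 -0.2] w 19.7
down t 24.35 p [ 460.4 -166.8  -18.3] F [ 0.4  1.  10. ] w 19.9
rel t 25.11 p [ 459.9 -166.5  -18.8] F [-0.5  0.1 -0.5] w 60.1
 t 27.05 p [644.2  -0.7 258.5] F [0.4 0.5 0.4] w 60.3
```

View pics/w6z.png

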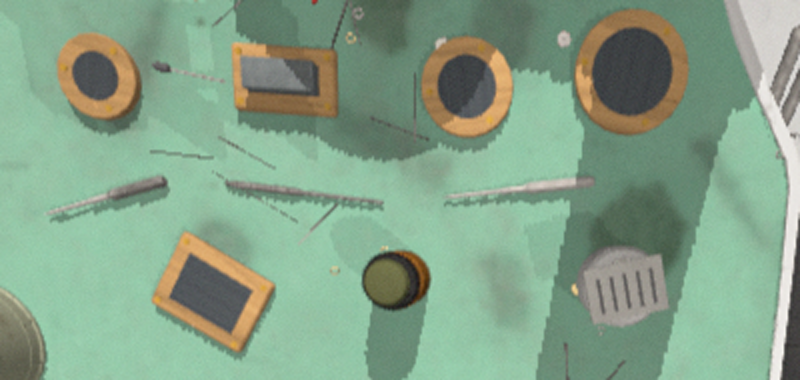

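View pics/w6zz.png

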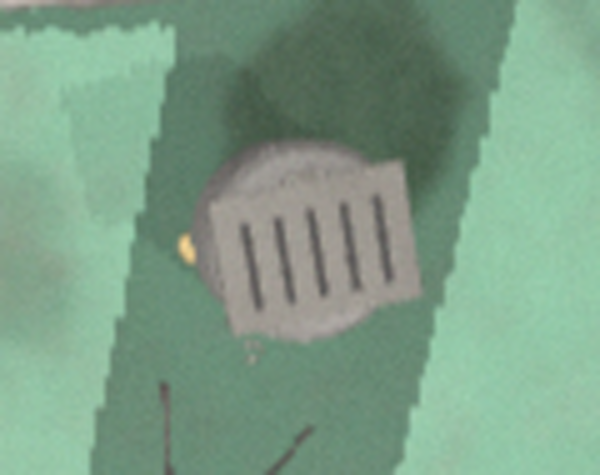

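```bash
python3 - <<'E'
from hlp import *
import pickle
c=pickle.load(open("w6.pkl","rb"))
im=cv2.imread("pics/w6.png")
pts=np.array([(211,203),(402,161),(421,296),(234,335)])/5+[250-.4,95-.4]
P=polyplane(c,pts,0.062)*1000
print(P.round(1),"centre",P.mean(0).round(1))
for i in range(4): d=P[(i+1)%4]-P[i];print(np.linalg.norm(d).round(1),np.degrees(np.arctan2(d[1],d[0])).round(1))
g=cv2.cvtColor(im,cv2.COLOR_BGR2GRAY)[95:190,250:370]
# slots
m=np.zeros_like(g);cv2.fillConvexPoly(m,(np.array([(211,203),(402,161),(421,296),(234,335)])/5).astype(int),255);m=cv2.erode(m,np.ones((5,5)))
print(np.median(g[m>0]))
s=((g<np.median(g[m>0])-22)&(m>0)).astype(np.uint8)
ys,xs=np.nonzero(s);r=cv2.minAreaRect(polyplane(c,np.column_stack([xs+250,ys+95]).astype(float),0.062).astype(np.float32)*1000);print("slots",len(xs),r)
# gum top z=0.020
for o in inlays(im[:,:,::-1].copy(),c):
    if max(o['osz'])<120: print({k:np.round(v,1) for k,v in o.items()})
E
```

```text
[[592.6  44.8]
 [581.8  95.6]
 [617.8 102.9]
 [628.3  52. ]] centre [605.1  73.8]
52.0 102.1
36.7 11.4
52.0 -78.3
36.4 -168.5
153.0
slots 184 ((605.8804931640625, 73.91490173339844), (23.732208251953125, 38.90238571166992), 11.783493041992188)
{'px': array([104.6, 146.4]), 'inl': array([ 611.4, -238.1]), 'isz': array([55.5, 42.8]), 'ia': np.float64(57.5), 'out': array([ 610.9, -236.1]), 'osz': array([76.1, 63.8]), 'oa': np.float64(57.3)}
{'px': array([139.1,  37.6]), 'inl': array([ 458.6, -168.7]), 'isz': array([57.8, 26.3]), 'ia': np.float64(86.5), 'out': array([ 461.4, -164.8]), 'osz': array([73.3, 43.2]), 'oa': np.float64(85.9)}
{'px': array([232.9,  42.8]), 'inl': array([466.1, -36.1]), 'isz': array([42.8, 42.8]), 'ia': np.float64(89.3), 'out': array([466.8, -36. ]), 'osz': array([62.9, 64.8]), 'oa': np.float64(89.7)}
{'px': array([47.2, 37.3]), 'inl': array([ 458.1, -299.4]), 'isz': array([32.3, 33.7]), 'ia': np.float64(38.1), 'out': array([ 459.1, -297. ]), 'osz': array([56.2, 54.3]), 'oa': np.float64(79.0)}
{'px': array([315.8,  35.2]), 'inl': array([457.1,  81.1]), 'isz': array([58.5, 57.6]), 'ia': np.float64(89.8), 'out': array([457.8,  80.5]), 'osz': array([79.6, 78.1]), 'oa': np.float64(89.8)}
```

```bash
python3 - <<'E'
from hlp import *
import sys
B=(0.6055,0.0738)
y=go(*B,0.11,11.8)
lin(*B,0.0502,y,0.08);arm.sleep(0.1);st("down")
arm.grip(0.0); st("grip")
if arm.current_width()<0.03: sys.exit()
lin(*B,0.12,y,0.1); st("up")
save("w7",arm.snapshot("wrist"))
T=(0.6106,-0.238)
y=go(*T,0.07,57-90);st("above")
save("w7b",arm.snapshot("wrist"))
E
```

```text
down t 29.43 p [605.9  73.8  21.8] F [-0.2  0.4  0.3] w 60.3
grip t 29.9 p [605.6  73.8  21.4] F [-0.4  0.2  2.3] w 38.6
up t 30.75 p [605.1  73.8  90.5] F [ 0.2  0.3 -0.5] w 38.3
above t 32.0 p [ 610.9 -236.7   41.1] F [-0.6  1.2 -0. ] w 39.1
```

View pics/w7.png

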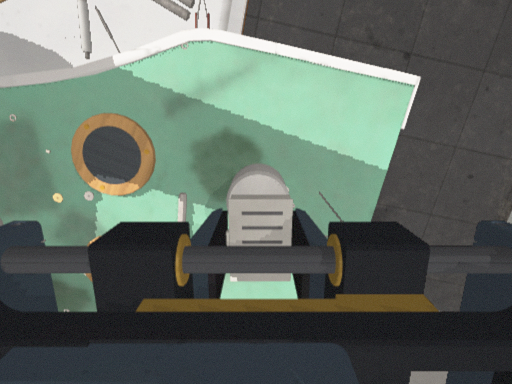

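View pics/w7b.png

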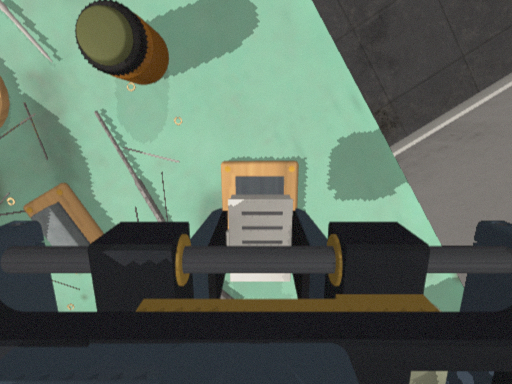

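```bash
python3 - <<'E'
from hlp import *
T=(0.6106,-0.238);y=-33
lin(*T,0.0125,y,0.08);arm.sleep(0.15);st("near")
lin(*T,0.0105,y,0.03);arm.sleep(0.1);st("down")
arm.grip(0.06);st("rel")
lin(*T,0.10,y,0.2)
# view for cup and jar
y=go(0.645,0.0,0.289,90)
import pickle
arm.sleep(0.1)
c=arm.get_calibration("wrist");im=arm.snapshot("wrist");save("w8",im);pickle.dump(c,open("w8.pkl","wb"));st()
cv2.imwrite("pics/w8z.png",cv2.resize(im[0:190,0:400,::-1],None,fx=2,fy=2,interpolation=cv2.INTER_CUBIC))
cv2.imwrite("pics/w8zz.png",cv2.resize(im[95:190,250:370,::-1],None,fx=5,fy=5,interpolation=cv2.INTER_CUBIC))
E
```

```text
near t 33.07 p [ 611.  -238.2  -15.9] F [-0.7  0.8  0.2] w 38.5
down t 33.42 p [ 610.6 -238.   -18.5] F [ 0.1  0.8 -1. ] w 38.4
rel t 33.94 p [ 610.6 -238.   -18.5] F [0.1 0.9 0.2] w 59.9
 t 35.98 p [644.8  -0.7 259.1] F [-0.1 -0.3 -0.1] w 59.9
```

View pics/w8z.png

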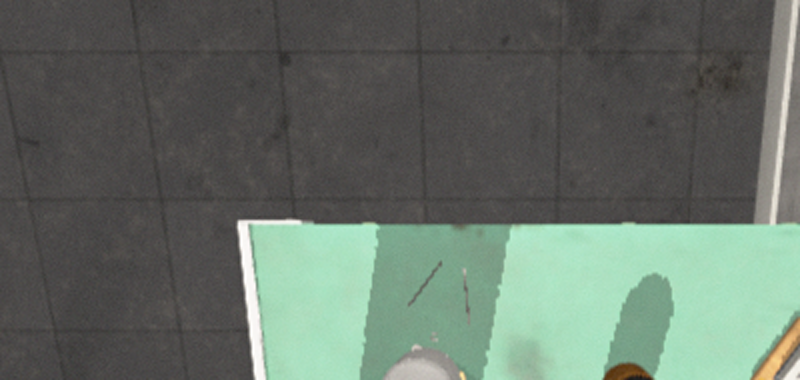

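View pics/w8zz.png

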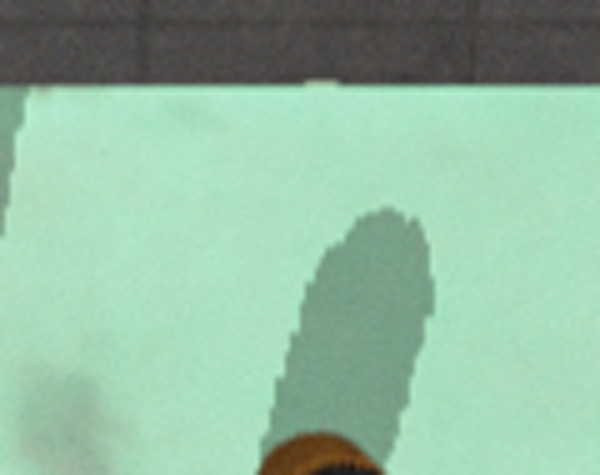

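```bash
python3 - <<'E'
from hlp import *
arm.move_to([0.53,-0.03,0.24],R(-90)); arm.sleep(0.15)
import pickle
c=arm.get_calibration("wrist");im=arm.snapshot("wrist");save("w9",im);pickle.dump(c,open("w9.pkl","wb"));st()
cv2.imwrite("pics/w9z.png",cv2.resize(im[0:230,50:450,::-1],None,fx=2,fy=2,interpolation=cv2.INTER_CUBIC))
E
```

```text
t 36.73 p [531.  -30.  239.9] F [-0.5 -1.1  0.4] w 59.9
```

View pics/w9z.png

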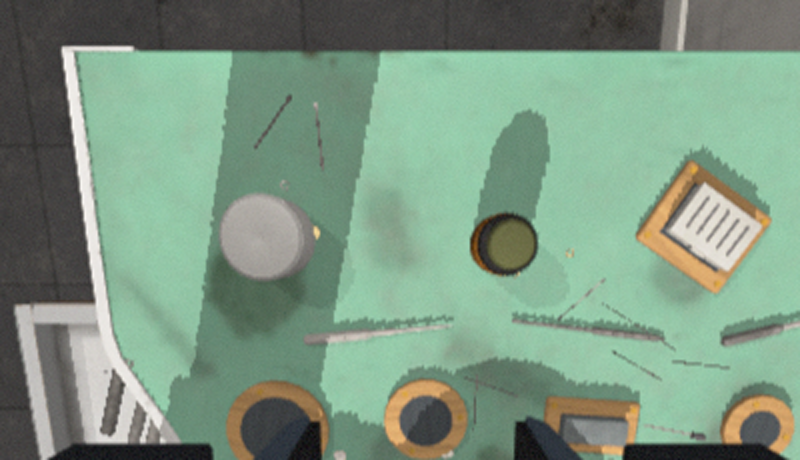

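```bash
cat >> hlp.py <<'E'
def blob(im,c,mask,roi,z,tag,close=3):
    x0,y0,x1,y1=roi;k=np.zeros_like(mask);k[y0:y1,x0:x1]=mask[y0:y1,x0:x1]
    k=cv2.morphologyEx(cv2.morphologyEx(k,cv2.MORPH_OPEN,np.ones((3,3),np.uint8)),cv2.MORPH_CLOSE,np.ones((close,close),np.uint8))
    cs,_=cv2.findContours(k,cv2.RETR_EXTERNAL,cv2.CHAIN_APPROX_NONE)
    if not cs: print(tag,"none");return None
    cc=max(cs,key=cv2.contourArea)
    P=polyplane(c,cc[:,0].astype(float),z).astype(np.float32)*1000
    mo=cv2.moments((P*10).reshape(-1,1,2));r=cv2.minAreaRect(P);ec=cv2.minEnclosingCircle(P)
    print(tag,cc[:,0].mean(0).round(1),"cen",np.round([mo['m10']/mo['m00']/10,mo['m01']/mo['m00']/10],1),"rect",np.round(r[0],1),np.round(r[1],1),round(r[2],1),"circ",np.round(ec[0],1),round(2*ec[1],1))
    return cc
E
python3 - <<'E'
from hlp import *
import pickle
c=pickle.load(open("w9.pkl","rb"));im=cv2.imread("pics/w9.png")[:,:,::-1].copy()
hsv=cv2.cvtColor(cv2.GaussianBlur(im,(3,3),0),cv2.COLOR_RGB2HSV);S,V=hsv[:,:,1],hsv[:,:,2]
print([ (x,tuple(hsv[118,x])) for x in range(155,215,4)])
ov=im[:,:,::-1].copy()
gray=((S<45)).astype(np.uint8)*255
A=[blob(im,c,gray,(155,90,212,145),0.048,"cup all")]
A.append(blob(im,c,((S<45)&(V>115)).astype(np.uint8)*255,(155,90,212,145),0.048,"cup top"))
A.append(blob(im,c,cv2.inRange(hsv,(22,70,45),(48,255,200)),(280,100,325,140),0.064,"disc"))
A.append(blob(im,c,((S<40)&(V>125)).astype(np.uint8)*255,(365,75,440,150),0.022,"box",9))
for a in A:
    if a is not None: cv2.drawContours(ov,[a],-1,(0,0,255),1)
cv2.imwrite("pics/w9m.png",cv2.resize(ov[60:160,140:440],None,fx=2.6,fy=2.6,interpolation=cv2.INTER_NEAREST))
for o in inlays(im,c):
    if max(o['osz'])<120: print({k:np.round(v,1) for k,v in o.items()})
E
```

```text
[(155, (np.uint8(72), np.uint8(64), np.uint8(156))), (159, (np.uint8(66), np.uint8(26), np.uint8(135))), (163, (np.uint8(20), np.uint8(14), np.uint8(164))), (167, (np.uint8(15), np.uint8(12), np.uint8(167))), (171, (np.uint8(17), np.uint8(14), np.uint8(170))), (175, (np.uint8(23), np.uint8(12), np.uint8(170))), (179, (np.uint8(15), np.uint8(15), np.uint8(170))), (183, (np.uint8(18), np.uint8(15), np.uint8(168))), (187, (np.uint8(17), np.uint8(14), np.uint8(169))), (191, (np.uint8(17), np.uint8(14), np.uint8(170))), (195, (np.uint8(17), np.uint8(13), np.uint8(171))), (199, (np.uint8(17), np.uint8(14), np.uint8(159))), (203, (np.uint8(19), np.uint8(16), np.uint8(128))), (207, (np.uint8(22), np.uint8(57), np.uint8(160))), (211, (np.uint8(70), np.uint8(59), np.uint8(126)))]
cup all [182.6 118.2] cen [604.   69.9] rect [604.4  69.4] [63.4 55.9] 90.0 circ [604.3  69.3] 64.7
cup top [182.5 117.2] cen [605.5  70.5] rect [606.6  70.8] [56.1 61.5] 35.9 circ [604.8  69.2] 64.7
disc [305.  121.6] cen [599.9 -88.9] rect [599.7 -88.9] [29.7 27.9] 1.7 circ [600.1 -88.9] 30.7
box [406.1 113.6] cen [ 610.7 -236.6] rect [ 610.2 -236.4] [53.7 40.7] 56.8 circ [ 610.5 -237. ] 63.0
{'px': array([262.5, 210. ]), 'inl': array([465.9, -36.3]), 'isz': array([42.5, 42.6]), 'ia': np.float64(89.9), 'out': array([467. , -36.1]), 'osz': array([64.3, 63.8]), 'oa': np.float64(89.9)}
{'px': array([405. , 113.6]), 'inl': array([ 611.2, -242.3]), 'isz': array([62.9, 46.6]), 'ia': np.float64(57.4), 'out': array([ 611.1, -236.1]), 'osz': array([76.2, 63.4]), 'oa': np.float64(57.3)}
```

View pics/w9m.png

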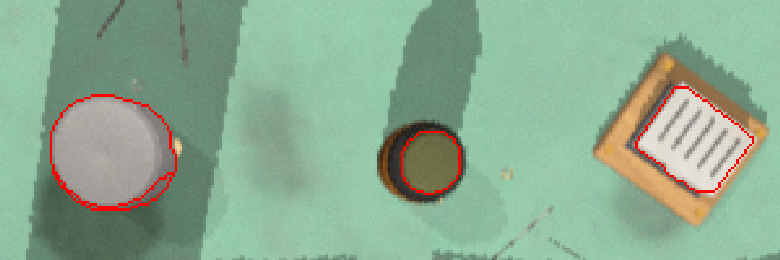

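```bash
python3 - <<'E'
from hlp import *
import pickle
c=pickle.load(open("w9.pkl","rb"));im=cv2.imread("pics/w9.png")[:,:,::-1].copy()
hsv=cv2.cvtColor(cv2.GaussianBlur(im,(3,3),0),cv2.COLOR_RGB2HSV);S,V=hsv[:,:,1],hsv[:,:,2]
for t in (145,150,155):
    a=blob(im,c,((S<35)&(V>t)).astype(np.uint8)*255,(155,90,205,145),0.048,"cup top")
print("cam",np.array(c["cam_to_world"])[:3,3])
E
```

```text
cup top [180.  116.8] cen [606.   72.8] rect [606.3  72.5] [51.4 52.4] 87.1 circ [606.   72.8] 53.7
cup top [180.1 116.9] cen [605.8  73. ] rect [605.8  72.7] [51.7 50.7] 90.0 circ [605.6  72.6] 53.2
cup top [180.  117.1] cen [605.6  73.1] rect [605.3  73.2] [50. 50.] 87.1 circ [605.8  73. ] 51.6
cam [ 0.59961523 -0.02943879  0.44082072]
```

```bash
python3 - <<'E'
from hlp import *
import sys
arm.grip(0.088)
C=(0.6058,0.0729)
y=go(*C,0.10,90);arm.sleep(.1);st("above"); print(y)
lin(*C,0.012,y,0.1);arm.sleep(0.1);st("down")
arm.grip(0.03); st("grip")
if arm.current_width()<0.045: sys.exit()
lin(*C,0.06,y,0.1); st("up")
T=(0.4565,0.0807)
y=go(*T,0.05,y);arm.sleep(.1);st("above")
lin(*T,0.0235,y,0.08);arm.sleep(0.15);st("near")
lin(*T,0.0203,y,0.03);arm.sleep(0.1);st("down")
arm.grip(0.088);st("rel")
lin(*T,0.12,y,0.2)
E
```

```text
above t 38.29 p [606.6  72.   72.8] F [0.3 0.2 0.7] w 88.1
-90
down t 39.42 p [606.3  72.9 -16.3] F [-0.8 -0.8  0.3] w 88.2
grip t 40.01 p [605.8  72.9 -16.9] F [-0.4 -0.9  2.2] w 56.5
up t 40.64 p [605.5  72.9  30.8] F [-0.2  0.3 -0.5] w 56.8
above t 41.39 p [457.7  80.7  20.9] F [ 0.8 -0.5 -1.1] w 56.3
near t 42.02 p [456.9  80.7  -5.1] F [ 0.1  0.2 -1.2] w 56.4
down t 42.38 p [456.5  80.7  -8.6] F [-0.4  0.3 -0.6] w 56.0
rel t 43.03 p [456.5  80.7  -8.7] F [-0.3 -0.  -0.6] w 87.9
```

Now the disc, then the jar. First the disc on the jar's cap (54 mm), with jaws along y.

```bash
python3 - <<'E'
from hlp import *
import sys
arm.grip(0.055)
C=(0.5999,-0.0886)
y=go(*C,0.11,90);arm.sleep(.1);st("above"); print(y)
lin(*C,0.0560,y,0.08);arm.sleep(0.1);st("down")
arm.grip(0.0); st("grip")
if arm.current_width()<0.025: sys.exit()
lin(*C,0.12,y,0.1); st("up")
T=(0.4576,-0.2992)
y=go(*T,0.06,y);arm.sleep(.1);st("above")
save("w10",arm.snapshot("wrist"))
lin(*T,0.0125,y,0.08);arm.sleep(0.15);st("near")
lin(*T,0.0101,y,0.03);arm.sleep(0.1);st("down")
arm.grip(0.055);st("rel")
lin(*T,0.12,y,0.2)
E
```

```text
above t 45.35 p [599.  -87.1  81.1] F [-0.3 -0.6  0.4] w 55.2
-90
down t 46.27 p [600.3 -88.7  27.5] F [-1.   0.2  0.1] w 55.3
grip t 46.79 p [600.  -88.7  27.1] F [-1.  -1.1  3.3] w 29.7
up t 47.58 p [599.5 -88.5  90.5] F [-0.8 -0.1 -0.6] w 29.9
above t 48.7 p [ 458.7 -298.4   31.2] F [ 0.  -0.6 -0.1] w 30.0
near t 49.64 p [ 457.9 -299.4  -16. ] F [1.2 0.2 0. ] w 29.8
down t 49.99 p [ 458.1 -299.6  -18.4] F [-0.6  0.2  6.1] w 29.9
rel t 50.56 p [ 457.6 -299.2  -19. ] F [ 0.3 -0.2  1.3] w 54.9
```

View pics/w10.png

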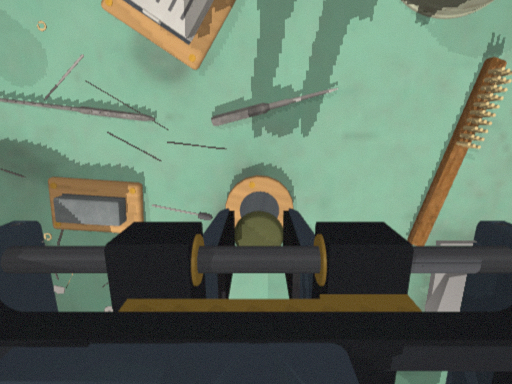

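```bash
python3 - <<'E'
from hlp import *
import pickle
arm.move_to([0.53,-0.10,0.24],R(-90)); arm.sleep(0.2)
c=arm.get_calibration("wrist");im=arm.snapshot("wrist");save("w11",im);pickle.dump(c,open("w11.pkl","wb"));st()
cv2.imwrite("pics/w11z.png",cv2.resize(im[0:230,50:450,::-1],None,fx=2,fy=2,interpolation=cv2.INTER_CUBIC))
hsv=cv2.cvtColor(cv2.GaussianBlur(im,(3,3),0),cv2.COLOR_RGB2HSV);S,V=hsv[:,:,1],hsv[:,:,2]
T=np.array(c["cam_to_world"]);K=np.array(c["intrinsics"])
u=K@(T[:3,:3].T@(np.array([.6,-.0886,.054])-T[:3,3]));u=(u[:2]/u[2]).astype(int);print(u)
a=blob(im,c,(V<62).astype(np.uint8)*255,(u[0]-30,u[1]-30,u[0]+30,u[1]+30),0.054,"cap")
ov=im[:,:,::-1].copy();cv2.drawContours(ov,[a],-1,(0,0,255),1)
cv2.imwrite("pics/w11m.png",cv2.resize(ov[u[1]-30:u[1]+30,u[0]-30:u[0]+30],None,fx=7,fy=7,interpolation=cv2.INTER_NEAREST))
E
```

```text
t 52.52 p [ 529.6 -100.8  239.3] F [-0.6 -0.7  0.5] w 55.2
[248 120]
cap [249.3 119.7] cen [600.5 -89.1] rect [600.8 -89.2] [35.  33.8] 89.9 circ [600.4 -88.9] 35.9
```

View pics/w11z.png

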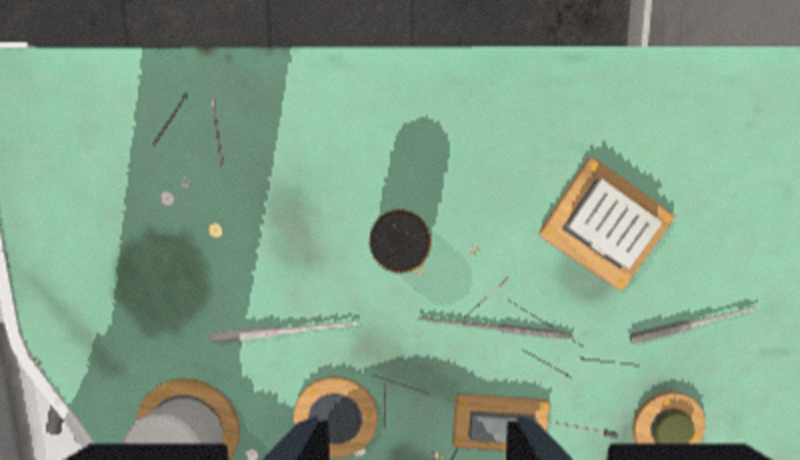

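View pics/w11m.png

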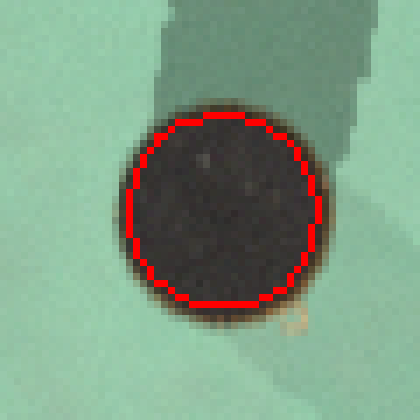

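```bash
python3 - <<'E'
from hlp import *
import sys, pickle
arm.grip(0.07)
C=(0.6004,-0.0890)
y=go(*C,0.09,-90);arm.sleep(.1);st("above"); print(y)
lin(*C,0.014,y,0.1);arm.sleep(0.1);st("down")
arm.grip(0.02); st("grip")
if arm.current_width()<0.032: sys.exit()
lin(*C,0.07,y,0.1); st("up")
T=(0.4656,-0.0362)
y=go(*T,0.06,y);arm.sleep(.1);st("above")
lin(*T,0.0255,y,0.08);arm.sleep(0.15);st("near")
lin(*T,0.0224,y,0.03);arm.sleep(0.1);st("down")
arm.grip(0.07);st("rel")
lin(*T,0.12,y,0.2)
# check view: camera over the rests row
arm.move_to([0.40,-0.03,0.27],R(-90)); arm.sleep(0.2)
c=arm.get_calibration("wrist");im=arm.snapshot("wrist");save("w12",im);pickle.dump(c,open("w12.pkl","wb"));st()
for n in("top","scene"): save(n+"12",arm.snapshot(n))
E
```

```text
above t 53.86 p [601.3 -89.4  63. ] F [0.3 0.3 0.2] w 69.9
-90
down t 54.87 p [600.9 -89.1 -14.3] F [ 0.8 -0.4  0.3] w 70.3
grip t 55.42 p [600.5 -89.  -14.9] F [-0.6 -0.5  2. ] w 41.8
up t 56.12 p [600.1 -88.9  40.6] F [ 1.1  0.8 -1.1] w 41.6
above t 56.86 p [466.6 -36.5  30.9] F [-0.2 -0.1 -1.3] w 41.1
near t 57.59 p [466.  -36.3  -3.1] F [-1.1  0.1 -0.3] w 41.6
down t 57.94 p [465.6 -36.2  -6.6] F [ 0.8 -0.2 -1. ] w 41.3
rel t 58.56 p [465.6 -36.2  -6.6] F [-1.3 -0.  -0.3] w 70.0
 t 60.23 p [399.8 -30.  268.8] F [-0.   1.2  0.3] w 70.4
```

View pics/w12.png

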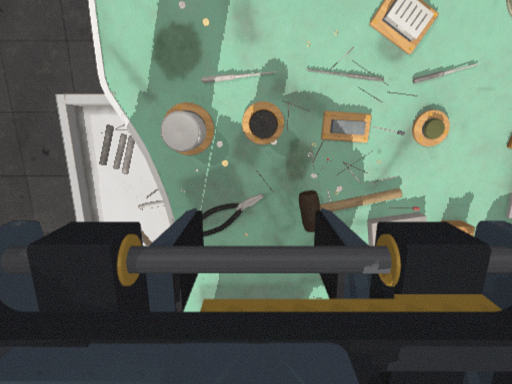

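View pics/scene12.png

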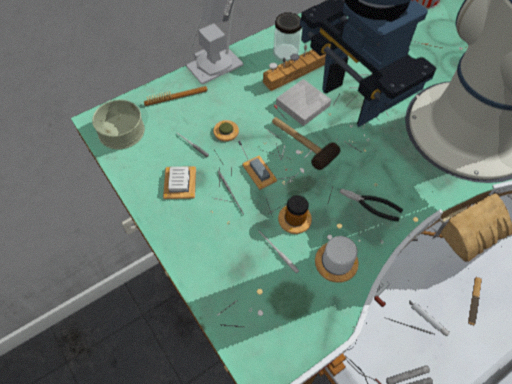

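```bash
python3 - <<'E'
from hlp import *
import pickle
c=pickle.load(open("w12.pkl","rb"));im=cv2.imread("pics/w12.png")[:,:,::-1].copy()
T=np.array(c["cam_to_world"]);K=np.array(c["intrinsics"]);print(T[:3,3])
hsv=cv2.cvtColor(cv2.GaussianBlur(im,(3,3),0),cv2.COLOR_RGB2HSV);H,S,V=[hsv[:,:,i] for i in range(3)]
def pr(p):
    u=K@(T[:3,:3].T@(np.array(p)-T[:3,3]));return (u[:2]/u[2])
tiles=[]
b=lambda m:m.astype(np.uint8)*255
for tag,p,m,cl in [("cup",(.4571,.0811,.056),b((S<35)&(V>150)),3),("pot",(.466,-.0362,.062),b(V<70),3),
  ("gum",(.4606,-.1663,.020),b((S<30)&(V<190)&(V>75)),3),("disc",(.4581,-.2994,.018),cv2.inRange(hsv,(22,70,45),(48,255,200)),3),("box",(.6113,-.2383,.022),b((S<40)&(V>140)),9)]:
    u=pr(p).astype(int);print(tag,"target",np.array(p[:2])*1000)
    x0,y0=max(u[0]-32,0),max(u[1]-32,0)
    a=blob(im,c,m,(x0,y0,x0+64,y0+64),p[2],tag,cl)
    # wood outline at z=8mm
    w=b((H>=8)&(H<=20)&(S>=100)&(V>90))
    blob(im,c,w,(x0,y0,x0+64,y0+64),0.008,"  wood",25)
    ov=im[:,:,::-1].copy()
    if a is not None: cv2.drawContours(ov,[a],-1,(0,0,255),1)
    t=np.vstack([im[y0:y0+64,x0:x0+64,::-1],ov[y0:y0+64,x0:x0+64]]);tiles.append(cv2.resize(cv2.copyMakeBorder(t,0,128-t.shape[0],0,64-t.shape[1],cv2.BORDER_CONSTANT),None,fx=2.5,fy=2.5,interpolation=cv2.INTER_NEAREST))
cv2.imwrite("pics/chk12.png",np.hstack(tiles))
E
```

```text
[ 0.46904191 -0.0294596   0.46907039]
cup target [457.1  81.1]
cup [180.5 130.3] cen [456.2  79.4] rect [456.   78.7] [53.5 50.5] 90.0 circ [455.7  78.6] 55.2
  wood [196.5 125.1] cen [464.1  63.4] rect [461.5  68.2] [77.5 51.6] 17.4 circ [458.   79.3] 77.9
pot target [466.  -36.2]
pot [263.  123.6] cen [465.4 -36.1] rect [465. -36.] [35.6 34.6] 90.0 circ [465.2 -35.9] 36.5
  wood [262.6 122.5] cen [466.3 -36.2] rect [466.4 -36.8] [62.1 61.6] 90.0 circ [466.1 -36.3] 63.9
gum target [ 460.6 -166.3]
gum [347.3 126.7] cen [ 460.6 -164.7] rect [ 460.5 -164.6] [49.5 18.4] 86.5 circ [ 460.7 -164.6] 50.8
  wood [345.7 126.3] cen [ 460.9 -165.4] rect [ 460.8 -165.2] [72.  41.8] 86.2 circ [ 460.5 -165.2] 80.6
disc target [ 458.1 -299.4]
disc [433.3 128.1] cen [ 458.  -296.3] rect [ 458.2 -296.4] [29.2 28.7] 8.0 circ [ 458.  -296.3] 31.3
  wood [430.5 127.5] cen [ 458.6 -297.4] rect [ 458.8 -297.5] [53.8 54.1] 7.5 circ [ 458.6 -297.3] 55.6
box target [ 611.3 -238.3]
box [408.3  15.8] cen [ 608.  -237.2] rect [ 611.5 -236.5] [55.4 45.4] 56.8 circ [ 609.3 -236.9] 62.1
  wood [396.6  26.1] cen [ 598.1 -225.5] rect [ 602.7 -226.4] [85.  40.8] 53.0 circ [ 603.  -227.4] 87.2
```

View pics/chk12.png

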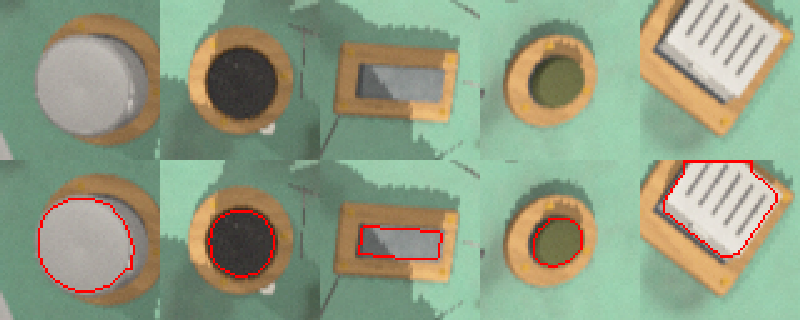

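```bash
python3 - <<'E'
from hlp import *
import pickle
tiles=[]
for tag,x,y in (("cup",.4571,.0811),("pot",.466,-.0362),("gum",.46,-.166),("box",.611,-.238),("disc",.458,-.285)):
    arm.move_to([x-.07,y,0.17],R(-90)); arm.sleep(0.2)
    c=arm.get_calibration("wrist");im=arm.snapshot("wrist");save("v_"+tag,im);pickle.dump(c,open(f"v_{tag}.pkl","wb"))
    T=np.array(c["cam_to_world"]);K=np.array(c["intrinsics"]);u=K@(T[:3,:3].T@(np.array([x,y,.01])-T[:3,3]));u=(u[:2]/u[2]).astype(int)
    tiles.append(cv2.resize(im[u[1]-45:u[1]+45,u[0]-45:u[0]+45,::-1],(266,266),interpolation=cv2.INTER_CUBIC))
st()
tiles.append(np.zeros_like(tiles[0]))
cv2.imwrite("pics/v_all.png",np.vstack([np.hstack(tiles[:3]),np.hstack(tiles[3:])]))
E
```

```text
t 64.75 p [ 388.7 -284.9  169.9] F [-0.5 -0.7 -0.2] w 70.3
```

View pics/v_all.png

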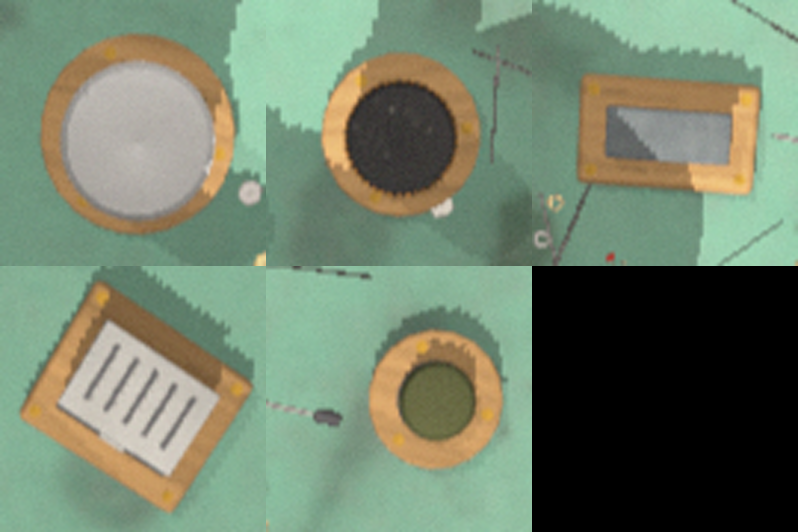

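```bash
python3 - <<'E'
from hlp import *
import pickle
b=lambda m:m.astype(np.uint8)*255
for tag,x,y,z in (("cup",.4571,.0811,.056),("pot",.466,-.0362,.062),("gum",.46,-.166,.02),("box",.611,-.238,.022),("disc",.458,-.299,.018)):
    c=pickle.load(open(f"v_{tag}.pkl","rb"));im=cv2.imread(f"pics/v_{tag}.png")[:,:,::-1].copy()
    hsv=cv2.cvtColor(cv2.GaussianBlur(im,(3,3),0),cv2.COLOR_RGB2HSV);H,S,V=[hsv[:,:,i] for i in range(3)]
    T=np.array(c["cam_to_world"]);K=np.array(c["intrinsics"]);u=K@(T[:3,:3].T@(np.array([x,y,.01])-T[:3,3]));u=(u[:2]/u[2]).astype(int)
    roi=(u[0]-48,max(0,u[1]-48),u[0]+48,u[1]+48)
    m={"cup":b((S<50)&(V>100)),"pot":b(V<70),"gum":b((S<45)&(V<190)&(V>60)),"disc":cv2.inRange(hsv,(22,70,45),(48,255,200)),"box":b((S<45)&(V>140))}[tag]
    a=blob(im,c,m,roi,z,tag,9 if tag=="box" else 3)
    w=blob(im,c,b((H>=6)&(H<=21)&(S>=80)),roi,0.008,"   wood",5)
    print("   cam xy",T[:2,3].round(3)*1000)
    ov=im[:,:,::-1].copy();cv2.drawContours(ov,[a,w],-1,(0,0,255),1);cv2.imwrite(f"pics/vo_{tag}.png",ov[roi[1]:roi[3],roi[0]:roi[2]])
t=[cv2.resize(cv2.imread(f"pics/vo_{k}.png"),(266,266),interpolation=cv2.INTER_NEAREST) for k in("cup","pot","gum","box","disc")]
t.append(t[0]*0);cv2.imwrite("pics/vo_all.png",np.vstack([np.hstack(t[:3]),np.hstack(t[3:])]))
E
```

```text
cup [258.3 123.1] cen [455.1  80.9] rect [455.3  81. ] [53.3 53.5] 89.9 circ [455.2  80.9] 54.9
   wood [258.1 120.9] cen [457.2  80.9] rect [457.1  81. ] [78.4 78.1] 89.9 circ [456.9  81. ] 79.5
   cam xy [456.  81.]
pot [259.1 121. ] cen [465.3 -36. ] rect [464.9 -35.8] [35.2 35.4] 0.0 circ [465.3 -36.1] 36.7
   wood [259.1 120. ] cen [466.1 -36. ] rect [466.3 -36. ] [63.6 63.5] 0.0 circ [466.1 -36. ] 64.9
   cam xy [465. -35.]
gum [259.7 120.4] cen [ 460.4 -166.1] rect [ 460.3 -166.1] [48.4 19.4] 86.1 circ [ 460.4 -165.9] 50.1
   wood [259.5 119.8] cen [ 460.9 -165.9] rect [ 460.7 -165.8] [72.8 42.9] 86.0 circ [ 460.7 -165.9] 81.5
   cam xy [ 459. -164.]
box [258.9 119.7] cen [ 611.  -238.2] rect [ 610.7 -238. ] [52.1 38.5] 57.0 circ [ 611. -238.] 61.2
   wood [257.9 118.9] cen [ 611.3 -237.2] rect [ 611.2 -237.2] [75.7 63. ] 57.3 circ [ 611.6 -237.3] 93.7
   cam xy [ 609. -237.]
disc [270.4 121.1] cen [ 458.2 -298.7] rect [ 457.9 -298.4] [28.7 28.5] 0.0 circ [ 458.2 -298.8] 30.0
   wood [269.8 120.6] cen [ 458.7 -298.6] rect [ 458.8 -298.8] [53.  53.7] 0.0 circ [ 458.8 -298.5] 55.1
   cam xy [ 457. -284.]
```

View pics/vo_all.png

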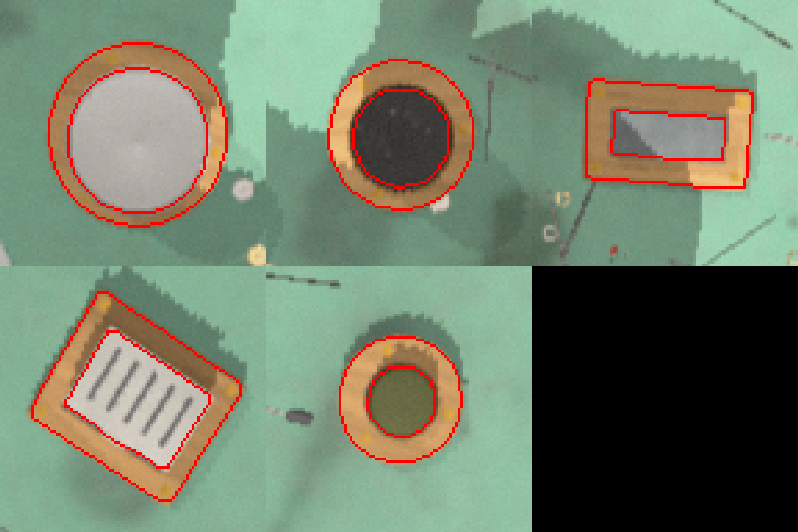

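```bash
python3 - <<'E'
from hlp import *
b=lambda m:m.astype(np.uint8)*255
for n,roi in (("scene",(310,225,370,285)),("top",(150,195,220,255))):
    c=arm.get_calibration(n);im=cv2.imread(f"pics/{n}12.png")[:,:,::-1].copy()
    hsv=cv2.cvtColor(cv2.GaussianBlur(im,(3,3),0),cv2.COLOR_RGB2HSV);H,S,V=[hsv[:,:,i] for i in range(3)]
    x0,y0,x1,y1=roi;ov=im[:,:,::-1].copy()
    for t in (130,145,155):
        a=blob(im,c,b((S<40)&(V>t)),roi,0.056,n)
    if a is not None: cv2.drawContours(ov,[a],-1,(0,0,255),1)
    cv2.imwrite(f"pics/cup_{n}.png",cv2.resize(np.hstack([im[y0:y1,x0:x1,::-1],ov[y0:y1,x0:x1]]),None,fx=5,fy=5,interpolation=cv2.INTER_CUBIC))
E
```

```text
scene [339.5 248.7] cen [457.1  80.5] rect [457.3  81.3] [52.8 51.9] 45.9 circ [457.1  76.7] 61.2
scene [339.5 248.6] cen [458.6  80.6] rect [457.5  81.7] [48.4 48.4] 44.2 circ [456.9  76.8] 56.2
scene none
top [180.1 224.8] cen [457.1  77.5] rect [456.7  76.8] [44.3 35.2] 44.9 circ [455.8  77.6] 45.4
top [151.4 240.2] cen [420.7 145.2] rect [421.2 145. ] [14.4  7.1] 0.6 circ [421.2 145. ] 16.0
top [151.  241.5] cen [417.7 146.1] rect [417.7 146.1] [7.2 4.7] 0.6 circ [417.7 146.1] 8.6
```

View pics/cup_scene.png

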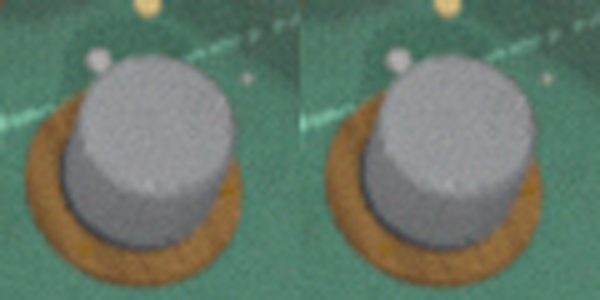

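View pics/cup_top.png

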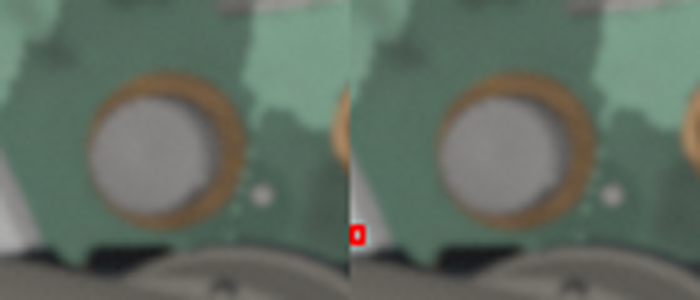

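Everything reads within about 1 mm except the cup. The wrist view puts it about 2 mm toward −x, and a sliver of inlay shows on its +x side in the scene view. I'll recentre it with a squeeze along x where it stands.

```bash
python3 - <<'E'
from hlp import *
import pickle
arm.move_to([.40,-0.1,.17],R(-90))
arm.grip(0.088)
C=(0.4568,0.0808)
y=go(*C,0.12,0);arm.sleep(.15);st("above");print(y)
lin(*C,0.024,y,0.1);arm.sleep(0.25);st("down")
arm.grip(0.054);arm.sleep(.1);st("grip")
arm.grip(0.088);arm.sleep(.1);st("rel")
lin(*C,0.15,y,0.2)
x,yy=.4571,.0811
arm.move_to([x-.07,yy,0.17],R(-90)); arm.sleep(0.2)
c=arm.get_calibration("wrist");im=arm.snapshot("wrist");save("v_cup2",im)
hsv=cv2.cvtColor(cv2.GaussianBlur(im,(3,3),0),cv2.COLOR_RGB2HSV);H,S,V=[hsv[:,:,i] for i in range(3)]
b=lambda m:m.astype(np.uint8)*255
roi=(258-48,122-48,258+48,122+48)
blob(im,c,b((S<50)&(V>100)),roi,.056,"cup");blob(im,c,b((H>=6)&(H<=21)&(S>=80)),roi,0.008,"   wood",5)
s=arm.snapshot("scene");save("scene13",s)
A=cv2.resize(s[110:300,150:370,::-1],None,fx=2,fy=2,interpolation=cv2.INTER_CUBIC)
B=cv2.resize(im[roi[1]:roi[3],roi[0]:roi[2],::-1],(340,340),interpolation=cv2.INTER_CUBIC)
B=cv2.copyMakeBorder(B,0,40,0,0,cv2.BORDER_CONSTANT);cv2.imwrite("pics/fin.png",np.hstack([A,B]));st()
E
```

```text
above t 67.24 p [457.   80.2  91.3] F [-0.9 -1.2  0.7] w 88.0
0
down t 68.6 p [457.   80.8  -4.7] F [-0.6 -0.2  0.1] w 87.9
grip t 69.28 p [456.8  80.8  -5. ] F [-1.5 -0.2  1.3] w 56.5
rel t 70.03 p [456.8  80.8  -5. ] F [-0.1 -0.3  0.8] w 87.8
cup [258.8 120.3] cen [456.8  80.9] rect [457.   80.9] [54.3 53.7] 45.0 circ [456.8  81. ] 54.8
   wood [258.7 119.7] cen [457.2  80.8] rect [457.   80.6] [78.1 77.7] 90.0 circ [457.1  80.8] 79.5
 t 72.58 p [387.1  81.1 169.9] F [ 0.2 -0.2  0.2] w 88.0
```

View pics/fin.png

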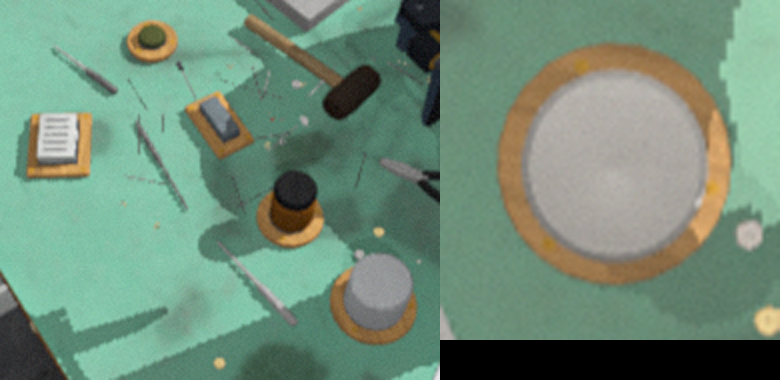

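All five things stand on their rests and the cup is now within 0.5 mm. The gripper is clear, so I'm handing in.

```bash
python3 - <<'E'
from rig import arm
arm.sleep(0.3); print(arm.current_t(),arm.current_dq()); arm.sign_off()
E
```

```text
72.875 [ 3.90087535e-05  9.90645184e-02 -6.27245005e-02  1.85336982e-02
  5.92356903e-02 -4.31069756e-02]
the job is handed in; nothing more can be done
```

I took both stacks apart and set all five things on their own rests, then handed the job in at 72.9 s of the 144 s allowed. The order was block, box, cup, disc, jar, and the cup and the jar stayed upright throughout.

**Problems on the way**
- **First grasp missed:** the gripper closed on nothing above the grey block, and I only noticed after an empty trip to its rest. Nothing was disturbed.
- **Fingertip offset:** the cause was that the real fingertips end 29 mm short of the reported TCP. I measured this by touching the bench with the closed fingertips, which pushed harder than intended at 57 N (wrist limit 120 N). All later heights used the correction.
- **Cup off centre:** after placing, the wrist camera showed the cup about 2 mm off, while the scene camera put it within 1 mm. I squeezed it along x on its rest to recentre it.

**Last checks (close wrist views, thing against its rest)**

| Thing | Off centre |
|---|---|
| Cup | 0.4 mm |
| Glue jar | about 0.8 mm |
| Grey block | about 0.5 mm |
| White box | about 1 mm |
| Green disc | about 0.5 mm |

Both oblong things lie within about 0.5° of their rests. The camera calibration is only good to about 2 mm, so these figures carry that uncertainty. The last pictures show everything flat and upright with the gripper clear.

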